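# Zero a burr grinder and back it off a quarter turn

### The job

Set the grind on the burr grinder: turn the black bar knob on its top clockwise (seen from above) until the adjusting screw bottoms and the knob will go no further, then back it off anticlockwise by a quarter turn from that stop. Let go of the knob and leave the mug, the jar and the tin where they stand.

Things in the scene. Friction and masses are not known exactly. Their poses are not given: they have to be found in the camera images.
- grinder: Grey electric burr grinder, 158 x 128 mm in plan, fixed to the worktop; its flat top is 100 mm above it. Origin: centre of its underside; z up, -x is the front with the black catch drawer. The knob's upright axis is 18 mm to the front of the origin. Behind the knob, 67 mm from its axis, is a low black bean lid 42 mm across, reaching 111 mm above the worktop.
- dial (a point): Centre of the white dial round the knob, 102 mm above the worktop, on the knob's axis; fixed, axes as the grinder's. 90 mm across, 24 ticks (every 15 degrees), four long ones a quarter turn apart. The ticks help to measure a turn; they do not show where the screw bottoms, which differs from grinder to grinder and must be felt.
- knob_grip (a point): Centre of the knob's bar, on the knob's axis, 128 mm above the worktop. Black ridged disc 66 mm across, top at 114 mm, with an upright bar across it 70 mm long, 14 mm thick, top at 144 mm. z up, x along the bar to the end with the orange mark. It turns about z, height unchanged, and turns with the bar: grip the bar from above across its thickness.
- knob_mark (a point): Orange mark on top of the knob's bar, 22 mm from the axis, 145 mm up; axes as knob_grip's. The knob starts 0.3 to 0.65 of a turn open. It drags with about 0.1 N m and stays where it is left; at the bottom of the screw it stops hard and the turning moment shoots up. Opened to nearly 0.9 of a turn it meets another hard stop.
- mug_mid (a point): Loose white mug with a reddish inside, about 83 mm across and 93 mm tall, handle on its side; this point is the centre of the cup, 46 mm up. Bystander, roughly 155 mm to the left of the grinder's middle.
- jar_mid (a point): Loose glass spice jar with yellow lid, 42 mm across, 106 mm tall; this point is its centre, 53 mm up. Bystander, roughly 145 mm to the right of the grinder's middle.
- tin_mid (a point): Loose food tin with red label, 75 mm across, 58 mm tall; this point is its centre, 29 mm up. Bystander, roughly 160 mm behind the grinder's middle.
Not all that is in view belongs to the job. There is more than one size of the grinder; the job needs the larger.

How it is judged:
By the outcome, as a careful person would: the job done as asked, in the order asked, and still so for the second after the job is handed in, with the robot touching nothing.
It also fails if it takes over 72 s, if anything falls off the work surface, if the arm or the gripper's body presses on something with over 40 N, if the wrist force passes 120 N, or if a joint passes its speed limit or range.

### The arm

A 6-joint arm with a two-finger parallel gripper is mounted at the origin on a cart in front of the work surface, level with it; the furniture and walls round the work are solid. World frame = base frame: x ahead of the robot, y to its left, z up, the work surface at z = 0. Lengths are in m, angles in rad, forces in N, time in s.
With the tool pointing down it reaches from about 0.35 to 0.875 m from the base axis. Payload 4.2 kg.
Tool frame: the origin (TCP) lies at the very end of the fingers, on their centre line; the grasp point (between the pads) lies 19 mm behind it (manip.hold_point_z is the distance from the TCP to the grasp point, in m); z points along the fingers, y is the line along which they close (so a half turn about z gives the same grasp; the last joint's range is limited). The gripper opens to 85 mm and grips with 20 to 120 N. Pads are 22 mm wide; open, the fingers measure 114 mm over their backs; the gripper's body (76 mm by 85 mm) begins 54 mm behind the grasp point. The pads swing forward as they close: fully open they stand 13 mm farther back than shut.
Start: joints at [-1.025, 0.385, 0.008, 0, -1.194, -0.259], TCP at [0.177, -0.599, 0.231] pointing down, gripper open.
Joint ranges: [-3.14, 3.14], [-1.21, 2.06], [-1.07, 1.41], [-3.16, 2.05], [-2.99, -0.16], [-3.1, 3.1]. Speed limits (rad/s): [2.79, 2.79, 3.14, 3.14, 3.14, 3.14].

### API

Orientations are given as [roll, pitch, yaw] about the fixed x, y, z axes, in that order (R = Rz(yaw) Ry(pitch) Rx(roll)).
In Python, from workcell import manip gives the robot as it stands.
- The arm moves only by the shell command python3 -m inch 'ROWS' [FORCE]. ROWS is JSON, a list of rows, each an object with "grip": the closure in counts, from 0 (fully open) to 255 (shut); "dp": the shift along the tool's x, y, z in mm, a list of three; "turn": the turn, a rotation vector about the tool's x, y, z in rad, a list of three. A call has exactly 10 rows; each row is the pose to reach, as a shift and turn from the pose commanded when the call began, along the tool's axes at that moment; what a row does not reach only later rows make up. A row lasts 1/8 s, in which the tool goes at most 62.5 mm and 10.7 degrees, less where a joint would pass 70% of its speed; a pose out of reach is approached as far as the arm can. A call with a gripper value outside its range is refused whole. The fingers move at their own pace and stop on an object; FORCE is the grip in N (left out, the last holds). Time passes only in rows, so rows that repeat a pose let the fingers close, or fill a call up. It gives the time, the measured TCP pose, the force, the opening and the grip force at its end, in the units of the state.
- manip.sense(): the state, without advancing time (a new reading comes with each control period).
- manip.get_image(name): name is "side" or "top" or "wrist"; returns a dict with "color" (400x640x3 uint8, red, green, blue), "range_z" (400x640 float32, m along the optical axis (not along the pixel's ray), 0 where there is no reading), "fx", "fy", "cx", "cy" (pixels), "extrinsics" (4x4, takes a point from camera to world coordinates). Camera axes: x right, y up, looking along -z (the intrinsics and any distortion apply to the point x, -y, -z); pixel columns grow to the right and rows downward; lengths in m; the calibration is good to about 2 mm. A picture is of the moment at which its call begins.
- manip.close_job(): hands the job in; it is judged then, once.
The state is a dict: "time": time; "joint_positions": joint angles; "qd": joint speeds; "joint_efforts": joint torques, N m; "eef_pos": TCP position; "orientation": TCP orientation; "force": force on the tool from outside, world axes, zero at the start; "moment": the same for the moment, N m; "gripper_width": opening from 0.0 (shut) to 1.0 (fully open); "grasp_force": force on a finger pad.
Only numpy, scipy, OpenCV 4.12 (cv2) and the standard library are available. Lean on these libraries where they do the work, as an engineer would, in place of code of your own. Each camera call takes 0.05 s, during which the arm holds its last target. There are 200 camera calls.

## Working session

There is one attempt and no reset: what is moved stays moved. The work goes in short steps, Python scripts to look and compute and a shell command to move; the robot and the scene stay as the last step left them, time stands still between calls to the robot, and variables do not carry over. Pictures are saved under pics/ and viewed, at most 10 in all, crops included, and the job is handed in when it is done.

```bash
mkdir -p pics; ls
python3 - <<'E'
from workcell import manip
import cv2,numpy as np
np.set_printoptions(precision=4,suppress=True)
print({k:(np.round(v,4).tolist()) for k,v in manip.sense().items()}, manip.hold_point_z)
for n in("top","side"):
    d=manip.get_image(n); np.savez(f"pics/{n}.npz",**d); cv2.imwrite(f"pics/{n}.png",d["color"][:,:,::-1]); print(n,d["fx"],d["cx"],d["cy"],d["extrinsics"],d.keys())
E
```

```text
pics
{'time': 0.0, 'joint_positions': [-1.0254, 0.3855, 0.0066, -0.0005, -1.194, -0.2586], 'qd': [0.0008, 0.0005, 0.0003, -0.0021, 0.0013, -0.0011], 'joint_efforts': [0.0007, -39.2285, 18.8399, 4.1862, -0.0047, -0.0], 'eef_pos': [0.1767, -0.5989, 0.2302], 'orientation': [3.1394, -0.0001, -2.8549], 'force': [-0.8075, 0.2241, 0.3367], 'moment': [-0.0059, -0.001, -0.0163], 'grasp_force': 0.0, 'gripper_width': 0.9979} 0.0187
top 416.9873589570927 312.1443416900454 201.36738540177444 [[ 0.0261  0.9966 -0.078   0.4664]
 [-0.9995  0.0272  0.0128 -0.2773]
 [ 0.0149  0.0776  0.9969  1.1909]
 [ 0.      0.      0.      1.    ]] dict_keys(['color', 'range_z', 'fx', 'fy', 'cx', 'cy', 'extrinsics'])
side 382.35930449365424 319.5443944784101 202.9880872179505 [[ 0.992  -0.097   0.0809  0.6209]
 [ 0.126   0.8053 -0.5793 -0.8063]
 [-0.009   0.5848  0.8111  0.8114]
 [ 0.      0.      0.      1.    ]] dict_keys(['color', 'range_z', 'fx', 'fy', 'cx', 'cy', 'extrinsics'])
```

View pics/top.png

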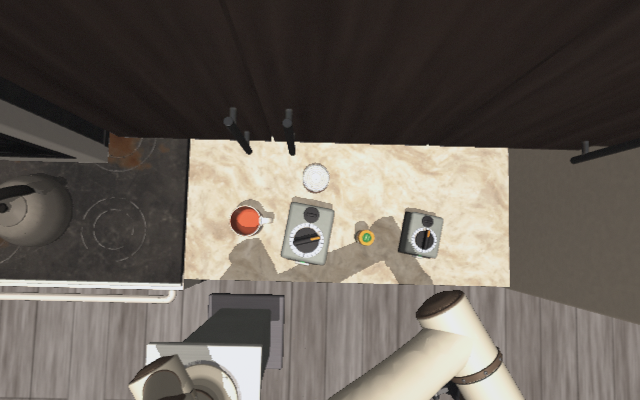

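View pics/side.png

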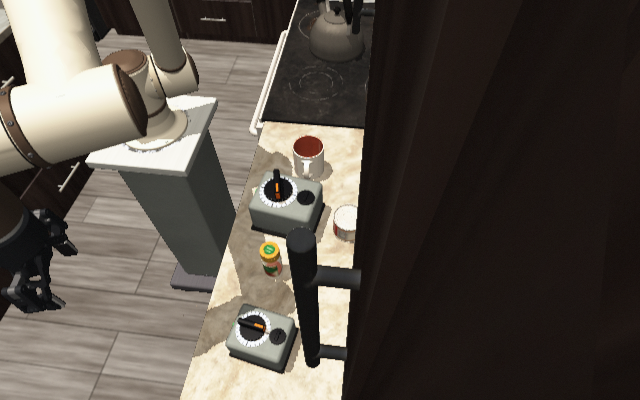

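The top view shows the larger grinder at about (307,238) px, between the mug (246,221), jar (366,238) and tin (316,178). The smaller decoy is at (424,235). The side view agrees and also shows cupboard handles overhanging the rear of the worktop.

```bash
cat > h.py <<'E'
import numpy as np,cv2
from workcell import manip
from scipy.spatial.transform import Rotation as R
np.set_printoptions(precision=4,suppress=True)
def cloud(d):
    z=d["range_z"].astype(float); v,u=np.mgrid[:z.shape[0],:z.shape[1]]
    p=np.stack([(u-d["cx"])/d["fx"]*z,-(v-d["cy"])/d["fy"]*z,-z],-1)
    E=np.array(d["extrinsics"]); return p@E[:3,:3].T+E[:3,3]
def knob(d,guess=None):
    P=cloud(d);c=d["color"].astype(int);ok=d["range_z"]>0
    if guess is not None: ok&=np.hypot(P[...,0]-guess[0],P[...,1]-guess[1])<.06
    o=ok&(c[...,0]>150)&(c[...,0]-c[...,2]>90)&(c[...,1]<.75*c[...,0])&(P[...,2]>.12)&(P[...,2]<.17)
    w=ok&(c.min(-1)>150)&(np.ptp(c,axis=-1)<40)&(abs(P[...,2]-.102)<.01)
    b=ok&(abs(P[...,2]-.144)<.007)
    return P,o,w,b
E
python3 - <<'E'
from h import *
for n in("top","side"):
    d=dict(np.load(f"pics/{n}.npz")); P=cloud(d)
    g=(P[...,2]>.092)&(P[...,2]<.106)&(d["range_z"]>0)
    s=np.zeros_like(g)
    if n=="top": s[195:270,280:337]=1
    else: s[165:240,245:330]=1
    m=(g&s).astype(np.uint8)
    q=P[m>0]; print(n,"grinder top rect",cv2.minAreaRect(q[:,:2].astype(np.float32)*1000), q[:,2].mean())
    P,o,w,b=knob(d); o&=s;w&=s;b&=s
    print("orange",o.sum(),P[o].mean(0)); 
    if w.sum()>5: print("dial",w.sum(),P[w].mean(0),cv2.minEnclosingCircle(P[w][:,:2].astype(np.float32)*1000),cv2.minAreaRect(P[w][:,:2].astype(np.float32)*1000))
    print("bar",b.sum(),cv2.minAreaRect(P[b][:,:2].astype(np.float32)*1000),P[b].mean(0))
    # obstacles high
    h=(d["range_z"]>0)&(P[...,2]>.2)&(P[...,0]>.3)&(P[...,1]>-.3)&(P[...,1]<.35)
    print("high stuff minx,z",P[h].min(0) if h.any() else None)
d=dict(np.load("pics/top.npz"));P=cloud(d)
for n,(u,v) in dict(mug=(246,221),jar=(366,238),tin=(316,178),lid=(312,214),h1=(290,150),h2=(248,148)).items(): print(n,P[v,u])
E
```

```text
top grinder top rect ((468.93023681640625, -281.6600341796875), (119.12997436523438, 149.0287322998047), 80.90177154541016) 0.0998952605261951
orange 17 [ 0.4565 -0.3009  0.1456]
dial 1375 [ 0.4655 -0.2817  0.1004] ((466.6109619140625, -281.4649353027344), 84.16844940185547) ((467.6852722167969, -284.7279357910156), (113.146240234375, 137.48974609375), 79.71080780029297)
bar 155 ((450.9128723144531, -279.3473815917969), (13.960299491882324, 70.31918334960938), 13.31855297088623) [ 0.4509 -0.2788  0.1435]
high stuff minx,z [ 0.5771 -0.3     0.4524]
side grinder top rect ((467.77740478515625, -280.517578125), (120.7491455078125, 147.3862762451172), 80.33899688720703) 0.10019017156871185
orange 20 [ 0.4547 -0.3002  0.145 ]
dial 1305 [ 0.4668 -0.2939  0.1007] ((467.85833740234375, -279.6632080078125), 87.62126922607422) ((464.5977478027344, -278.92041015625), (117.156982421875, 140.55455017089844), 80.92616271972656)
bar 158 ((449.23748779296875, -277.2705078125), (14.015369415283203, 71.86813354492188), 13.216954231262207) [ 0.4502 -0.2802  0.1441]
high stuff minx,z [ 0.596  -0.2996  0.4542]
mug [ 0.4981 -0.107   0.0088]
jar [ 0.4597 -0.4337  0.1054]
tin [ 0.6198 -0.3008  0.0558]
lid [ 0.5179 -0.2917  0.1133]
h1 [ 0.5984 -0.2484  0.5368]
h2 [ 0.6    -0.1816  0.5349]
```

```bash
cat >> h.py <<'E'
def delta(p,yaw):
    "tool-frame shift (mm) and rotvec to reach TCP p, tool down, yaw deg; plus state"
    s=manip.sense(); T=R.from_euler('xyz',s['orientation'])
    print("pos",np.array(s['eef_pos']),"yaw",np.degrees(s['orientation'][2]),"t",s['time'],"F",np.array(s['force']),"M",np.array(s['moment']),"j1,j6",s['joint_positions'][0],s['joint_positions'][5])
    print("dp",T.inv().apply(np.array(p)-s['eef_pos'])*1000,"turn",(T.inv()*R.from_euler('xyz',[np.pi,0,np.radians(yaw)])).as_rotvec())
E
python3 -c "
from h import *
delta([.4505,-.279,.235],-76.7)"
```

```text
pos [ 0.1767 -0.599   0.2303] yaw -163.57452850288175 t 0.1 F [0.0525 0.4905 0.1278] M [-0.0205 -0.077  -0.0223] j1,j6 -1.025394447556882 -0.25856532066150917
dp [-353.1264  229.4974   -4.2522] turn [ 0.0016  0.0014 -1.5162]
```

```bash
python3 -m inch '[{"grip":0,"dp":[-35,23,0],"turn":[0,0,-0.15]},{"grip":0,"dp":[-80,52,-1],"turn":[0,0,-0.32]},{"grip":0,"dp":[-125,81,-2],"turn":[0,0,-0.5]},{"grip":0,"dp":[-170,110,-3],"turn":[0,0,-0.68]},{"grip":0,"dp":[-215,140,-4],"turn":[0,0,-0.86]},{"grip":0,"dp":[-260,169,-4],"turn":[0,0,-1.04]},{"grip":0,"dp":[-300,195,-4],"turn":[0,0,-1.22]},{"grip":0,"dp":[-335,218,-4],"turn":[0,0,-1.39]},{"grip":0,"dp":[-353,229.5,-4],"turn":[0.0016,0.0014,-1.516]},{"grip":0,"dp":[-353,229.5,-4],"turn":[0.0016,0.0014,-1.516]}]' 40
python3 - <<'E'
from h import *
d=manip.get_image("wrist"); cv2.imwrite("pics/w1.png",d["color"][:,:,::-1])
P,o,w,b=knob(d,(.4505,-.279)); print(P[o].mean(0),o.sum(),b.sum(),P[b].mean(0))
print(cv2.minAreaRect(P[b][:,:2].astype(np.float32)*1000))
c=P[b][:,:2]-P[b][:,:2].mean(0);e=np.linalg.eigh(c.T@c)[1][:,1];print(np.degrees(np.arctan2(e[1],e[0])))
delta([.4505,-.279,.118],-76.7)
E
```

```text
time: 1.35
eef_pos: [0.451, -0.2783, 0.2348]
orientation: [3.141, -0.001, -1.337]
force: [-0.1, -0.5, 0.7]
gripper_width: 1.003
grasp_force: 0.0
[ 0.4544 -0.2996  0.1458] 138 1467 [ 0.4497 -0.2796  0.1443]
((449.17132568359375, -277.4515380859375), (13.954416275024414, 69.28858947753906), 13.031126976013184)
103.52209566728736
pos [ 0.4505 -0.2789  0.2349] yaw -76.70897707338119 t 1.4 F [-0.5047 -0.634  -0.1015] M [-0.0004  0.0735  0.0252] j1,j6 -0.24715278525584686 0.47845568426580365
dp [ -0.0528  -0.0708 116.8695] turn [ 0.0007 -0.0012 -0.0002]
```

View pics/w1.png

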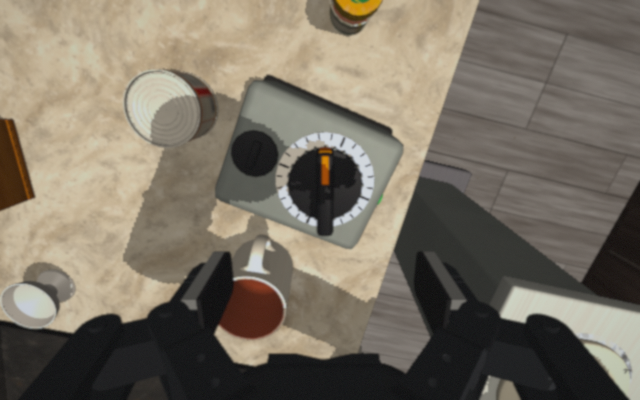

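The wrist view shows the orange mark at (325,165) px towards the jar, with the bar running down to (325,230) and lying in line with the tool's x. The measured axis is within 1 mm of where I expected it. Next I descend and grip.

```bash
python3 -m inch '[{"grip":0,"dp":[0,0,15],"turn":[0,0,0]},{"grip":0,"dp":[0,0,35],"turn":[0,0,0]},{"grip":0,"dp":[0,-0.4,58],"turn":[0,0,0]},{"grip":0,"dp":[0,-0.4,80],"turn":[0,0,0]},{"grip":0,"dp":[0,-0.4,100],"turn":[0,0,0]},{"grip":0,"dp":[0,-0.4,112],"turn":[0,0,0]},{"grip":0,"dp":[0,-0.4,116],"turn":[0,0,0]},{"grip":0,"dp":[0,-0.4,116],"turn":[0,0,0]},{"grip":150,"dp":[0,-0.4,116],"turn":[0,0,0]},{"grip":255,"dp":[0,-0.4,116],"turn":[0,0,0]}]' 60
python3 -m inch '[{"grip":255,"dp":[0,0,0],"turn":[0,0,0]},{"grip":255,"dp":[0,0,0],"turn":[0,0,0]},{"grip":255,"dp":[0,0,0],"turn":[0,0,0]},{"grip":255,"dp":[0,0,0],"turn":[0,0,0]},{"grip":255,"dp":[0,0,0],"turn":[0,0,0]},{"grip":255,"dp":[0,0,0],"turn":[0,0,0.03]},{"grip":255,"dp":[0,0,0],"turn":[0,0,0.08]},{"grip":255,"dp":[0,0,0],"turn":[0,0,0.15]},{"grip":255,"dp":[0,0,0],"turn":[0,0,0.22]},{"grip":255,"dp":[0,0,0],"turn":[0,0,0.3]}]' 60
python3 -c "
from h import *
delta([.4505,-.279,.118],-76.7)"
```

```text
time: 2.65
eef_pos: [0.4513, -0.2797, 0.1199]
orientation: [-3.14, -0.003, -1.339]
force: [-0.4, 0.9, 0.1]
gripper_width: 0.601
grasp_force: 0.0
time: 3.9
eef_pos: [0.4497, -0.2798, 0.1197]
orientation: [3.14, -0.002, -1.641]
force: [-5.0, -1.2, 7.0]
gripper_width: 0.151
grasp_force: 59.6
pos [ 0.4497 -0.2798  0.1197] yaw -94.01491660342131 t 3.9 F [-5.0245 -1.1899  7.0114] M [-0.1916  1.5603  0.0574] j1,j6 -0.24860421720620846 0.1764547301896563
dp [-0.8221 -0.727   1.6744] turn [ 0.0022 -0.0018 -0.3022]
```

```bash
python3 -m inch '[{"grip":255,"dp":[0,0,0],"turn":[0,0,0.13]},{"grip":255,"dp":[0,0,0],"turn":[0,0,0.26]},{"grip":255,"dp":[0,0,0],"turn":[0,0,0.39]},{"grip":255,"dp":[0,0,0],"turn":[0,0,0.52]},{"grip":255,"dp":[0,0,0],"turn":[0,0,0.65]},{"grip":255,"dp":[0,0,0],"turn":[0,0,0.78]},{"grip":255,"dp":[0,0,0],"turn":[0,0,0.91]},{"grip":255,"dp":[0,0,0],"turn":[0,0,1.04]},{"grip":255,"dp":[0,0,0],"turn":[0,0,1.17]},{"grip":255,"dp":[0,0,0],"turn":[0,0,1.3]}]' 60
python3 -c "
from h import *
delta([.4505,-.279,.118],-76.7)"
python3 -m inch '[{"grip":255,"dp":[0,0,0],"turn":[0,0,0.035]},{"grip":255,"dp":[0,0,0],"turn":[0,0,0.07]},{"grip":255,"dp":[0,0,0],"turn":[0,0,0.105]},{"grip":255,"dp":[0,0,0],"turn":[0,0,0.14]},{"grip":255,"dp":[0,0,0],"turn":[0,0,0.175]},{"grip":255,"dp":[0,0,0],"turn":[0,0,0.21]},{"grip":255,"dp":[0,0,0],"turn":[0,0,0.245]},{"grip":255,"dp":[0,0,0],"turn":[0,0,0.28]},{"grip":255,"dp":[0,0,0],"turn":[0,0,0.315]},{"grip":255,"dp":[0,0,0],"turn":[0,0,0.35]}]' 60
python3 -c "
from h import *
delta([.4505,-.279,.118],-76.7)"
```

```text
time: 5.15
eef_pos: [0.4471, -0.2778, 0.1196]
orientation: [3.138, -0.007, -2.943]
force: [-9.2, 8.7, 14.4]
gripper_width: 0.152
grasp_force: 60.7
pos [ 0.4471 -0.2778  0.1196] yaw -168.63978248175766 t 5.15 F [-9.2498  8.6732 14.4209] M [2.585  2.8027 0.0883] j1,j6 -0.24748560588783744 -1.125180669124884
dp [-3.0938 -1.8063  1.5902] turn [ 0.0083 -0.003  -1.6047]
time: 6.4
eef_pos: [0.447, -0.277, 0.1196]
orientation: [3.14, -0.008, 2.993]
force: [-9.3, 12.1, 14.6]
gripper_width: 0.151
grasp_force: 60.8
pos [ 0.447  -0.277   0.1196] yaw 171.48031458553538 t 6.4 F [-9.2545 12.1081 14.6121] M [3.4822 2.7308 0.0598] j1,j6 -0.24651507113586815 -1.4720985368360324
dp [-3.7345 -1.513   1.5773] turn [ 0.0093 -0.0037 -1.9516]
```

```bash
python3 -m inch '[{"grip":255,"dp":[0.5,0.5,-0.3],"turn":[0,0,0.035]},{"grip":255,"dp":[1,1,-0.5],"turn":[0,0,0.07]},{"grip":255,"dp":[1.5,1.5,-0.5],"turn":[0,0,0.105]},{"grip":255,"dp":[2,2,-0.5],"turn":[0,0,0.14]},{"grip":255,"dp":[2,2,-0.5],"turn":[0,0,0.175]},{"grip":255,"dp":[2,2,-0.5],"turn":[0,0,0.21]},{"grip":255,"dp":[2,2,-0.5],"turn":[0,0,0.245]},{"grip":255,"dp":[2,2,-0.5],"turn":[0,0,0.28]},{"grip":255,"dp":[2,2,-0.5],"turn":[0,0,0.315]},{"grip":255,"dp":[2,2,-0.5],"turn":[0,0,0.35]}]' 60
python3 -c "
from h import *
delta([.4505,-.279,.118],-76.7)"
```

```text
time: 7.65
eef_pos: [0.4472, -0.2757, 0.1197]
orientation: [-3.141, -0.004, 2.643]
force: [-5.0, 6.3, 7.6]
gripper_width: 0.149
grasp_force: 59.8
pos [ 0.4472 -0.2757  0.1197] yaw 151.4332038654668 t 7.65 F [-5.0423  6.2653  7.5933] M [1.9724 1.5406 0.0892] j1,j6 -0.2435406001052419 -1.8257546407545804
dp [-4.4709 -1.2753  1.6607] turn [ 0.0042 -0.0032 -2.3015]
```

```bash
python3 -m inch '[{"grip":255,"dp":[0,0.2,0],"turn":[0,0,0.035]},{"grip":255,"dp":[0,0.4,0],"turn":[0,0,0.07]},{"grip":255,"dp":[0,0.6,0],"turn":[0,0,0.105]},{"grip":255,"dp":[0,0.8,0],"turn":[0,0,0.14]},{"grip":255,"dp":[0,1,0],"turn":[0,0,0.175]},{"grip":255,"dp":[0,1,0],"turn":[0,0,0.21]},{"grip":255,"dp":[0,1,0],"turn":[0,0,0.245]},{"grip":255,"dp":[0,1,0],"turn":[0,0,0.28]},{"grip":255,"dp":[0,1,0],"turn":[0,0,0.315]},{"grip":255,"dp":[0,1,0],"turn":[0,0,0.35]}]' 60
python3 -c "
from h import *
delta([.4505,-.279,.118],-76.7)"
```

```text
time: 8.9
eef_pos: [0.4478, -0.2749, 0.1197]
orientation: [-3.139, -0.003, 2.293]
force: [-5.6, 6.4, 7.3]
gripper_width: 0.15
grasp_force: 59.8
pos [ 0.4478 -0.2749  0.1197] yaw 131.3797219885179 t 8.9 F [-5.5761  6.4395  7.35  ] M [1.9073 1.4622 0.1032] j1,j6 -0.24162321195646652 -2.1777012566494265
dp [-4.876  -0.6538  1.6515] turn [ 0.0036 -0.004  -2.6515]
```

```bash
python3 -m inch '[{"grip":255,"dp":[0,0.2,0],"turn":[0,0,0.035]},{"grip":255,"dp":[0,0.4,0],"turn":[0,0,0.07]},{"grip":255,"dp":[0,0.6,0],"turn":[0,0,0.105]},{"grip":255,"dp":[0,0.8,0],"turn":[0,0,0.14]},{"grip":255,"dp":[0,1,0],"turn":[0,0,0.175]},{"grip":255,"dp":[0,1,0],"turn":[0,0,0.21]},{"grip":255,"dp":[0,1,0],"turn":[0,0,0.245]},{"grip":255,"dp":[0,1,0],"turn":[0,0,0.28]},{"grip":255,"dp":[0,1,0],"turn":[0,0,0.315]},{"grip":255,"dp":[0,1,0],"turn":[0,0,0.35]}]' 60
python3 -c "
from h import *
delta([.4505,-.279,.118],-76.7)"
```

```text
time: 10.15
eef_pos: [0.4486, -0.2743, 0.1197]
orientation: [-3.139, -0.002, 1.943]
force: [-5.2, 5.7, 7.3]
gripper_width: 0.15
grasp_force: 59.8
pos [ 0.4486 -0.2743  0.1197] yaw 111.32599532089327 t 10.15 F [-5.2132  5.6576  7.3391] M [1.7946 1.4794 0.0688] j1,j6 -0.24003787663650078 -2.5293700742743424
dp [-5.027   0.0419  1.6805] turn [ 0.0028 -0.0047 -3.0015]
```

```bash
python3 -m inch '[{"grip":255,"dp":[0,0,0],"turn":[0,0,0.04]},{"grip":255,"dp":[0,0,0],"turn":[0,0,0.08]},{"grip":255,"dp":[0,0.2,0],"turn":[0,0,0.12]},{"grip":255,"dp":[0,0.4,0],"turn":[0,0,0.16]},{"grip":255,"dp":[0,0.5,0],"turn":[0,0,0.2]},{"grip":255,"dp":[0,0.5,0],"turn":[0,0,0.24]},{"grip":255,"dp":[0,0.5,0],"turn":[0,0,0.28]},{"grip":255,"dp":[0,0.5,0],"turn":[0,0,0.32]},{"grip":255,"dp":[0,0.5,0],"turn":[0,0,0.36]},{"grip":255,"dp":[0,0.5,0],"turn":[0,0,0.4]}]' 60
python3 -c "
from h import *
delta([.4505,-.279,.118],-76.7)"
```

```text
time: 11.4
eef_pos: [0.4497, -0.2741, 0.1197]
orientation: [-3.139, -0.001, 1.543]
force: [-3.4, 6.2, 6.6]
gripper_width: 0.151
grasp_force: 59.6
pos [ 0.4497 -0.2741  0.1197] yaw 88.40378857079156 t 11.4 F [-3.4185  6.1879  6.607 ] M [1.8752 1.0508 0.1067] j1,j6 -0.2391824682003202 -2.9301194475979213
dp [-4.8794  0.9023  1.6733] turn [-0.0013  0.003   2.8816]
```

```bash
python3 -m inch '[{"grip":0,"dp":[0,0,0],"turn":[0,0,0]},{"grip":0,"dp":[0,0,0],"turn":[0,0,0]},{"grip":0,"dp":[0,0,0],"turn":[0,0,0]},{"grip":0,"dp":[0,0,0],"turn":[0,0,0]},{"grip":0,"dp":[0,0,-10],"turn":[0,0,0]},{"grip":0,"dp":[0,0,-25],"turn":[0,0,0]},{"grip":0,"dp":[0,0,-45],"turn":[0,0,0]},{"grip":0,"dp":[0,0,-50],"turn":[0,0,-0.15]},{"grip":0,"dp":[0,0,-50],"turn":[0,0,-0.32]},{"grip":0,"dp":[0,0,-50],"turn":[0,0,-0.5]}]' 60
python3 -m inch '[{"grip":0,"dp":[0,0,0],"turn":[0,0,-0.18]},{"grip":0,"dp":[0,0,0],"turn":[0,0,-0.36]},{"grip":0,"dp":[0,0,0],"turn":[0,0,-0.54]},{"grip":0,"dp":[0,0,0],"turn":[0,0,-0.72]},{"grip":0,"dp":[0,0,0],"turn":[0,0,-0.9]},{"grip":0,"dp":[0,0,0],"turn":[0,0,-1.08]},{"grip":0,"dp":[0,0,0],"turn":[0,0,-1.26]},{"grip":0,"dp":[0,0,0],"turn":[0,0,-1.44]},{"grip":0,"dp":[0,0,0],"turn":[0,0,-1.62]},{"grip":0,"dp":[0,0,0],"turn":[0,0,-1.8]}]' 60
python3 - <<'E'
from h import *
d=manip.get_image("wrist"); cv2.imwrite("pics/w2.png",d["color"][:,:,::-1])
P,o,w,b=knob(d,(.4497,-.277)); print(P[o].mean(0),o.sum(),b.sum(),P[b].mean(0))
print(cv2.minAreaRect(P[b][:,:2].astype(np.float32)*1000))
delta([.4497,-.277,.120],-91.6)
E
```

```text
time: 12.65
eef_pos: [0.4513, -0.2757, 0.1714]
orientation: [3.14, 0.004, 2.05]
force: [0.7, 0.5, -0.1]
gripper_width: 1.002
grasp_force: 0.0
time: 13.9
eef_pos: [0.4513, -0.2757, 0.1712]
orientation: [-3.138, 0.0, -2.433]
force: [0.6, 0.7, -0.3]
gripper_width: 0.997
grasp_force: 0.0
[ 0.4503 -0.2569  0.1457] 19 2676 [ 0.4472 -0.2786  0.1439]
((448.5643310546875, -276.0398864746094), (70.42933654785156, 14.645386695861816), 87.93875122070312)
pos [ 0.4513 -0.2756  0.1712] yaw -139.17109391207953 t 13.95 F [-0.4547  0.1053 -0.2934] M [-0.0115  0.0495  0.013 ] j1,j6 -0.2402355339146156 -0.6192011859983748
dp [ 2.1336  0.2238 51.1712] turn [-0.0034 -0.0012 -0.8303]
```

View pics/w2.png

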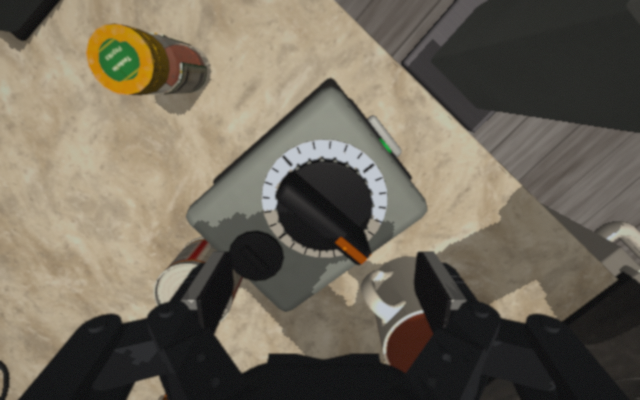

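The bar's mark now points towards the mug at (350,250) px. The bar lies at 88° in the world, so it followed the tool without slipping. I regrip half a turn round.

```bash
python3 -m inch '[{"grip":0,"dp":[0.5,0,0],"turn":[0,0,-0.15]},{"grip":0,"dp":[1,0.2,0],"turn":[0,0,-0.32]},{"grip":0,"dp":[2,0.4,0],"turn":[0,0,-0.5]},{"grip":0,"dp":[2,0.4,5],"turn":[0,0,-0.68]},{"grip":0,"dp":[2,0.4,15],"turn":[-0.003,-0.001,-0.825]},{"grip":0,"dp":[2,0.4,30],"turn":[-0.003,-0.001,-0.825]},{"grip":0,"dp":[2,0.4,45],"turn":[-0.003,-0.001,-0.825]},{"grip":0,"dp":[2,0.4,51],"turn":[-0.003,-0.001,-0.825]},{"grip":0,"dp":[2,0.4,51],"turn":[-0.003,-0.001,-0.825]},{"grip":150,"dp":[2,0.4,51],"turn":[-0.003,-0.001,-0.825]}]' 60
python3 -m inch '[{"grip":255,"dp":[0,0,0],"turn":[0,0,0]},{"grip":255,"dp":[0,0,0],"turn":[0,0,0]},{"grip":255,"dp":[0,0,0],"turn":[0,0,0]},{"grip":255,"dp":[0,0,0],"turn":[0,0,0]},{"grip":255,"dp":[0,0,0],"turn":[0,0,0]},{"grip":255,"dp":[0,0,0],"turn":[0,0,0]},{"grip":255,"dp":[0,0,0],"turn":[0,0,0.02]},{"grip":255,"dp":[0,0,0],"turn":[0,0,0.05]},{"grip":255,"dp":[0,0,0],"turn":[0,0,0.08]},{"grip":255,"dp":[0,0,0],"turn":[0,0,0.11]}]' 60
python3 -c "
from h import *
delta([.4494,-.277,.12],-91.6)"
```

```text
time: 15.2
eef_pos: [0.4495, -0.2767, 0.1192]
orientation: [3.141, -0.0, -1.614]
force: [0.1, -0.6, 0.6]
gripper_width: 0.819
grasp_force: 0.0
time: 16.45
eef_pos: [0.4496, -0.2767, 0.1192]
orientation: [3.141, -0.0, -1.726]
force: [1.0, 1.3, 5.4]
gripper_width: 0.15
grasp_force: 60.5
pos [ 0.4496 -0.2767  0.1192] yaw -98.86799494800407 t 16.45 F [1.006  1.2843 5.4019] M [ 0.4992 -0.2713  0.0802] j1,j6 -0.24398646759890286 0.08903928313906942
dp [ 0.3653  0.1223 -0.8439] turn [ 0.0006 -0.0001 -0.1269]
```

```bash
python3 -m inch '[{"grip":255,"dp":[0,0,0],"turn":[0,0,0.025]},{"grip":255,"dp":[0,0,0],"turn":[0,0,0.05]},{"grip":255,"dp":[0,0,0],"turn":[0,0,0.075]},{"grip":255,"dp":[0,0,0],"turn":[0,0,0.1]},{"grip":255,"dp":[0,0,0],"turn":[0,0,0.125]},{"grip":255,"dp":[0,0,0],"turn":[0,0,0.15]},{"grip":255,"dp":[0,0,0],"turn":[0,0,0.175]},{"grip":255,"dp":[0,0,0],"turn":[0,0,0.2]},{"grip":255,"dp":[0,0,0],"turn":[0,0,0.225]},{"grip":255,"dp":[0,0,0],"turn":[0,0,0.25]}]' 60
python3 -c "
from h import *
delta([.4494,-.277,.12],-91.6)"
```

```text
time: 17.7
eef_pos: [0.4496, -0.2767, 0.1191]
orientation: [3.141, -0.0, -1.975]
force: [1.2, 2.5, 4.4]
gripper_width: 0.151
grasp_force: 60.5
pos [ 0.4496 -0.2767  0.1191] yaw -113.18184701926737 t 17.7 F [1.1845 2.4555 4.3983] M [ 0.4787 -0.3187  0.12  ] j1,j6 -0.24396643670355914 -0.16078850653567076
dp [ 0.4072  0.0728 -0.8505] turn [ 0.0005 -0.0002 -0.3767]
```

```bash
python3 -m inch '[{"grip":255,"dp":[0,0,0],"turn":[0,0,0.02]},{"grip":255,"dp":[0,0,0],"turn":[0,0,0.04]},{"grip":255,"dp":[0,0,0],"turn":[0,0,0.06]},{"grip":255,"dp":[0,0,0],"turn":[0,0,0.08]},{"grip":255,"dp":[0,0,0],"turn":[0,0,0.1]},{"grip":255,"dp":[0,0,0],"turn":[0,0,0.12]},{"grip":255,"dp":[0,0,0],"turn":[0,0,0.14]},{"grip":255,"dp":[0,0,0],"turn":[0,0,0.16]},{"grip":255,"dp":[0,0,0],"turn":[0,0,0.18]},{"grip":255,"dp":[0,0,0],"turn":[0,0,0.2]}]' 60
python3 -c "
from h import *
delta([.4494,-.277,.12],-91.6)"
```

```text
time: 18.95
eef_pos: [0.4497, -0.2767, 0.1192]
orientation: [3.141, -0.001, -2.173]
force: [0.5, 1.5, 4.4]
gripper_width: 0.148
grasp_force: 61.8
pos [ 0.4497 -0.2767  0.1192] yaw -124.52200940294762 t 18.95 F [0.4966 1.5308 4.403 ] M [ 0.5399 -0.2965  0.7296] j1,j6 -0.24384761958769374 -0.35909434959722336
dp [ 0.4025  0.0473 -0.8199] turn [ 0.0005 -0.0005 -0.5746]
```

The moment has jumped to 0.73 N m, so the stop seems to be reached. A small further push will confirm it.

```bash
python3 -m inch '[{"grip":255,"dp":[0,0,0],"turn":[0,0,0.01]},{"grip":255,"dp":[0,0,0],"turn":[0,0,0.02]},{"grip":255,"dp":[0,0,0],"turn":[0,0,0.03]},{"grip":255,"dp":[0,0,0],"turn":[0,0,0.03]},{"grip":255,"dp":[0,0,0],"turn":[0,0,0.03]},{"grip":255,"dp":[0,0,0],"turn":[0,0,0.03]},{"grip":255,"dp":[0,0,0],"turn":[0,0,0.03]},{"grip":255,"dp":[0,0,0],"turn":[0,0,0.03]},{"grip":255,"dp":[0,0,0],"turn":[0,0,0.03]},{"grip":255,"dp":[0,0,0],"turn":[0,0,0.03]}]' 60
python3 - <<'E'
from h import *
delta([.4494,-.277,.12],-91.6)
for n in("top","side"):
    d=manip.get_image(n);P,o,w,b=knob(d,(.4495,-.277))
    print(n,o.sum(),b.sum(),P[o].mean(0) if o.any() else 0)
E
```

```text
time: 20.2
eef_pos: [0.4497, -0.2767, 0.1192]
orientation: [3.141, -0.001, -2.199]
force: [1.1, 2.0, 4.1]
gripper_width: 0.152
grasp_force: 69.1
pos [ 0.4497 -0.2767  0.1192] yaw -126.0184949671386 t 20.2 F [1.114  2.0036 4.0952] M [ 0.5501 -0.2623  1.3478] j1,j6 -0.24343028902254352 -0.38624165253912124
dp [ 0.4019  0.0269 -0.8036] turn [ 0.0009 -0.0013 -0.6007]
top 0 0 0
side 0 121 0
```

```bash
python3 -m inch '[{"grip":255,"dp":[0,0,0],"turn":[0,0,-0.06]},{"grip":255,"dp":[0,0,0],"turn":[0,0,-0.16]},{"grip":255,"dp":[0,0,0],"turn":[0,0,-0.29]},{"grip":255,"dp":[0,0,0],"turn":[0,0,-0.42]},{"grip":255,"dp":[0,0,0],"turn":[0,0,-0.55]},{"grip":255,"dp":[0,0,0],"turn":[0,0,-0.68]},{"grip":255,"dp":[0,0,0],"turn":[0,0,-0.81]},{"grip":255,"dp":[0,0,0],"turn":[0,0,-0.94]},{"grip":255,"dp":[0,0,0],"turn":[0,0,-1.07]},{"grip":255,"dp":[0,0,0],"turn":[0,0,-1.2]}]' 60
python3 -m inch '[{"grip":255,"dp":[0,0,0],"turn":[0,0,-0.1]},{"grip":255,"dp":[0,0,0],"turn":[0,0,-0.2]},{"grip":255,"dp":[0,0,0],"turn":[0,0,-0.29]},{"grip":255,"dp":[0,0,0],"turn":[0,0,-0.36]},{"grip":255,"dp":[0,0,0],"turn":[0,0,-0.4]},{"grip":255,"dp":[0,0,0],"turn":[0,0,-0.42]},{"grip":255,"dp":[0,0,0],"turn":[0,0,-0.43]},{"grip":255,"dp":[0,0,0],"turn":[0,0,-0.43]},{"grip":255,"dp":[0,0,0],"turn":[0,0,-0.43]},{"grip":255,"dp":[0,0,0],"turn":[0,0,-0.43]}]' 60
python3 -c "
from h import *
delta([.4494,-.277,.12],-32.8)"
```

```text
time: 21.55
eef_pos: [0.4494, -0.2767, 0.1191]
orientation: [3.141, 0.001, -1.002]
force: [0.9, 1.7, 5.7]
gripper_width: 0.152
grasp_force: 60.5
time: 22.8
eef_pos: [0.4494, -0.2768, 0.1192]
orientation: [3.141, 0.001, -0.575]
force: [-0.2, 1.3, 5.8]
gripper_width: 0.15
grasp_force: 60.5
pos [ 0.4494 -0.2768  0.1192] yaw -32.963439158610164 t 22.8 F [-0.2435  1.3332  5.8134] M [ 0.208  -0.1504 -0.0061] j1,j6 -0.24426936945874128 1.239518589375149
dp [ 0.1288  0.1816 -0.8393] turn [ 0.0005  0.0007 -0.0029]
```

Now I release, rise and check.

```bash
python3 -m inch '[{"grip":0,"dp":[0,0,0],"turn":[0,0,0]},{"grip":0,"dp":[0,0,0],"turn":[0,0,0]},{"grip":0,"dp":[0,0,0],"turn":[0,0,0]},{"grip":0,"dp":[0,0,0],"turn":[0,0,0]},{"grip":0,"dp":[0,0,-10],"turn":[0,0,0]},{"grip":0,"dp":[0,0,-30],"turn":[0,0,0]},{"grip":0,"dp":[0,0,-60],"turn":[0,0,0]},{"grip":0,"dp":[0,0,-90],"turn":[0,0,0]},{"grip":0,"dp":[0,0,-110],"turn":[0,0,0]},{"grip":0,"dp":[0,0,-110],"turn":[0,0,0]}]' 60
python3 - <<'E'
from h import *
d=manip.get_image("wrist"); cv2.imwrite("pics/w3.png",d["color"][:,:,::-1])
P,o,w,b=knob(d,(.4497,-.277)); print(P[o].mean(0),o.sum(),b.sum(),P[b].mean(0))
print(cv2.minAreaRect(P[b][:,:2].astype(np.float32)*1000))
c=P[b][:,:2]-P[b][:,:2].mean(0);e=np.linalg.eigh(c.T@c)[1][:,1];print(np.degrees(np.arctan2(e[1],e[0])))
delta([.4494,-.277,.12],-32.8)
E
```

```text
time: 24.05
eef_pos: [0.4503, -0.2769, 0.2311]
orientation: [-3.141, -0.003, -0.574]
force: [-0.3, 1.8, -1.4]
gripper_width: 1.004
grasp_force: 0.0
[ 0.4306 -0.2644  0.1458] 172 1506 [ 0.4518 -0.2781  0.1443]
((449.676025390625, -276.68963623046875), (13.861037254333496, 68.64616394042969), 56.5739860534668)
147.12645078170019
pos [ 0.4494 -0.2765  0.2294] yaw -32.88827456193868 t 24.1 F [-0.4253  0.0574 -0.311 ] M [-0.0053  0.007   0.0124] j1,j6 -0.2441079593381349 1.2410298460217306
dp [  0.2264   0.4343 109.4379] turn [-0.0003 -0.     -0.0015]
```

View pics/w3.png

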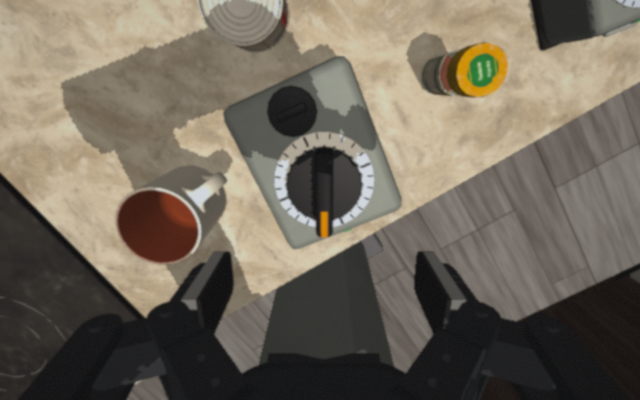

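The bar is at 147°, which is 90° from the stop at about 57°. The orange mark is at (324,222) px, the gripper is clear, and the mug, jar and tin are standing where they were.

```bash
python3 -c "
from workcell import manip
print(manip.close_job())"
```

```text
the job is handed in; nothing more can be done
None
```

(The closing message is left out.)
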